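Walk the backup drive clear of the nested drawer

ROBOT

A 6-joint arm with a two-finger parallel gripper is mounted at the origin on the work surface. World frame = base frame: x ahead of the robot, y to its left, z up, the work surface at z = 0. Lengths are in m, angles in rad, forces in N, time in s.
With the tool pointing down it reaches from about 0.325 to 0.9 m from the base axis. Payload 6.1 kg.
Tool frame: the origin (TCP) lies at the centre of the arm's flange, where the gripper is bolted on; the fingertips stand 173 mm ahead of it and the grasp point (between the pads) lies 155 mm ahead of it (arm.tips_ahead is the distance from the TCP to the fingertips, in m); z points along the fingers, y is the direction in which the jaws open and shut (so a half turn about z gives the same grasp; the last joint's range is limited). The gripper opens to 85 mm and grips with 20 to 120 N. Pads are 22 mm wide; open, the fingers measure 114 mm over their backs; the gripper's body (76 mm by 85 mm) begins 54 mm behind the grasp point. The pads swing forward as they close: fully open they stand 13 mm farther back than shut.
Start: joints at [1.1, 0.22, 1.526, -0, 1.395, -0.126], TCP at [0.211, 0.588, 0.405] pointing down, gripper open.
Joint ranges: [-2.98, 2.98], [-0.91, 2.08], [0.09, 2.57], [-1.24, 4.39], [0.2, 2.65], [-2.68, 2.68]. Speed limits (rad/s): [2.57, 2.57, 3.01, 3.14, 3.14, 3.14].

INTERFACE

Orientations are given as a 3x3 rotation matrix whose columns are the frame's x, y, z axes.
In Python, from bench import arm, release, grasp, kinematics, cams, order gives the robot as it stands. The module is installed in compiled form; this text tells all that it offers. Calls block until the motion is done:
- arm.goto(position, orientation): joint-space move of the TCP to a pose.
- arm.line_to(position, rate=0.15, attitude=None, contact_N=None): straight line of the TCP; attitude=None keeps the orientation; rate is the mean speed in m/s. With contact_N (N) it stops when the force on the tool has changed by that much, and returns True; else False.
- arm.movej(angles): joint-space move.
- release() and grasp(): open the fingers fully, or close them until they stop; the grip force is fixed at half the most.
- arm.hold(seconds).
- kinematics.inverse_kinematics(position, orientation): joint angles nearest the present ones, or None.
- cams.read_camera(name): name is "side" or "top" or "wrist"; returns a dict with "image" (384x512x3 uint8, red, green, blue), "fx", "fy", "cx", "cy" (pixels), "k1" (the pictures are not rectified: a ray, as slopes to the right and down, at radius r is drawn at 1 + k1 r^2 times it, then the intrinsics apply), "R" (3x3) and "t" (3): a world point X has camera coordinates R X + t. Camera axes: x right, y down, z forward; pixel columns grow to the right and rows downward; lengths in m; the calibration is good to about 2 mm. A picture is of the moment at which its call begins. There is no depth.
A pose or a line that the arm cannot do raises arm.Unreachable and nothing moves.
- order.job_done(): hands the job in, once; it reports no verdict.
Trained networks look in the newest picture that a camera, given by its name, has taken for a name from the list of things; names that differ only in an ending like _2 or _b are one class to them, and where a whole thing is asked for, a point or a joint stands for the part that bears it (a point fixed in the world has none). Each returns a list of dicts, best first, with "confidence" (0 to 1); they miss things now and then, are a little off and sometimes report something else, mostly with a low value. They report only what shows in the picture. A call takes as long as a camera call. They do not tell look-alikes from the thing itself.
- cams.recognise(query, camera): "point" ([column, row] in pixels, amid what is visible of it).
Readings, each from a call of its own:
- arm.get_time(): time.
- arm.get_joints(): joint angles.
- arm.get_dq(): joint speeds.
- arm.get_tau(): joint torques, N m.
- arm.get_eef_pos(): TCP position.
- arm.get_tool_rot(): TCP orientation.
- arm.get_wrist_force(): force on the tool from outside, world axes, zero at the start.
- arm.get_ft_torque(): the same for the moment, N m.
- arm.get_grip_width(): finger opening in m.
Only numpy, scipy, OpenCV 4.12 (cv2) and the standard library are available. Lean on these libraries where they do the work, as an engineer would, in place of code of your own. Each camera call takes 0.05 s, during which the arm holds its last target. There are 200 camera calls.

TASK

The heavy black backup drive with one orange and one blue end stands too near the little nested drawer. Without ever lifting it clear of the desk, walk it onto its cork mat in two steps: first tip it onto its blue end and pivot there, staying put, to swing the orange end over and set it down flat with the orange end on the mat's orange stripe; then tip it onto its orange end and swing the blue end onto the blue stripe. Leave it standing upright and squarely on the mat, let go, and leave the plain grey spare drive where it is.

Things in the scene. Friction and masses are not known exactly. Their poses are not given: they have to be found in the camera images.
- drive_mid (a point): Centre (half-way up) of the tall black backup drive: loose upright box 40 mm thick (x), 120 long (y), 160 high (z), about 0.7 kg, not fragile. Orange cap on its +y end, blue on its -y end. Grasp across the thickness near the top. The mat lies 60-80 mm off on its -x side, so it turns 30-42 deg counter-clockwise (from above), then back. A 12 deg tip lifts the free end 25 mm.
- foot_orange (a point): Middle of the drive's bottom edge at its orange end: 60 mm along +y and 80 mm below the drive's centre, at desk height when it stands; axes as the drive's.
- foot_blue (a point): Middle of the drive's bottom edge at its blue end: 60 mm along -y and 80 mm below the drive's centre, at desk height when it stands; axes as the drive's.
- mat: Thin fixed cork mat, flush with the desk (z = 0, no step), 50 mm (x) by 130 mm (y), origin at its centre. 20 mm orange stripe at its +y end, blue at its -y end, each centred 60 mm from the mat's centre. The drive belongs centred on it, long side along the mat's y, colours matching: its bottom end edges then lie on the middles of the stripes.
- spare: Plain grey spare drive with white ends, the same shape and size as the backup drive, loose; origin at the centre of its underside. To be left alone.
Things that resemble listed ones, but are neither listed nor needed, are in the scene too. Leave any pink or purple look-alike of the part that bears drive_mid alone.

How it is judged:
By the outcome, as a careful person would: the job done as asked, in the order asked, and still so for the second after the job is handed in, with the robot touching nothing.
It also fails if it takes over 40 s, if anything falls off the work surface, if the arm or the gripper's body presses on something with over 40 N, if the wrist force passes 120 N, or if a joint passes its speed limit or range.

## Working session

There is one attempt and no reset: what is moved stays moved. The work goes in short steps, each a Python script; the robot and the scene stay as the last script left them, time stands still between calls to the robot, and variables do not carry over. Pictures are saved under pics/ and viewed, about 8 in all and at most 12, crops included, and the job is handed in when it is done.

```bash
mkdir -p pics
cat > h.py <<'E'
import numpy as np, cv2
from bench import arm, release, grasp, kinematics, cams, order
def shot(n,f=None):
    c=cams.read_camera(n)
    if f: cv2.imwrite('pics/'+f,c['image'][:,:,::-1])
    return c
def ray(c,px):
    p=np.array([(px[0]-c['cx'])/c['fx'],(px[1]-c['cy'])/c['fy']]);s=p.copy()
    for _ in range(20): s=p/(1+c['k1']*(s@s))
    R=np.array(c['R']);t=np.array(c['t'])
    return -R.T@t, R.T@np.array([s[0],s[1],1])
def atz(c,px,z):
    o,d=ray(c,px); return o+d*(z-o[2])/d[2]
def proj(c,X):
    X=np.atleast_2d(X)@np.array(c['R']).T+np.array(c['t'])
    s=X[:,:2]/X[:,2:]; s=s*(1+c['k1']*(s**2).sum(1,keepdims=True))
    return s*[c['fx'],c['fy']]+[c['cx'],c['cy']]
E
python3 - <<'E'
from h import *
for n in ['top','side']:
    c=shot(n,n+'1.png'); print(n,'cam',np.round(-np.array(c['R']).T@c['t'],3))
    for q in ['drive_mid','foot_orange','foot_blue','mat','spare']:
        for r in cams.recognise(q,n)[:3]:
            print(q,np.round(r['point']),round(r['confidence'],2),[np.round(atz(c,r['point'],z)[:2],3) for z in (0,.16)])
print(arm.get_time())
a=cv2.imread('pics/top1.png');b=cv2.imread('pics/side1.png')
cv2.imwrite('pics/t.png',cv2.resize(a,(800,600)));cv2.imwrite('pics/s.png',cv2.resize(b,(800,600)))
E
```

```text
top cam [ 0.482 -0.002  0.821]
drive_mid [357. 142.] 0.71 [array([ 0.609, -0.197]), array([ 0.584, -0.159])]
drive_mid [273. 195.] 0.66 [array([ 0.489, -0.013]), array([ 0.488, -0.011])]
drive_mid [275. 116.] 0.61 [array([ 0.665, -0.015]), array([ 0.629, -0.012])]
foot_orange [358. 137.] 0.9 [array([ 0.619, -0.201]), array([ 0.592, -0.162])]
foot_orange [274. 198.] 0.66 [array([ 0.482, -0.016]), array([ 0.482, -0.013])]
foot_orange [273. 118.] 0.59 [array([ 0.66 , -0.011]), array([ 0.625, -0.01 ])]
foot_blue [276. 116.] 0.98 [array([ 0.664, -0.017]), array([ 0.629, -0.014])]
foot_blue [353. 253.] 0.97 [array([ 0.363, -0.19 ]), array([ 0.387, -0.153])]
foot_blue [274. 200.] 0.85 [array([ 0.477, -0.016]), array([ 0.478, -0.013])]
mat [358. 177.] 0.8 [array([ 0.531, -0.199]), array([ 0.522, -0.161])]
spare [193. 137.] 0.85 [array([0.615, 0.167]), array([0.589, 0.134])]
side cam [ 1.07  -0.121  0.787]
drive_mid [279. 251.] 0.73 [array([ 0.584, -0.002]), array([ 0.683, -0.026])]
drive_mid [192. 239.] 0.68 [array([ 0.531, -0.173]), array([ 0.641, -0.163])]
drive_mid [268. 180.] 0.64 [array([0.397, 0.006]), array([ 0.534, -0.02 ])]
foot_orange [276. 251.] 0.96 [array([ 0.584, -0.008]), array([ 0.683, -0.031])]
foot_orange [184. 157.] 0.94 [array([ 0.299, -0.177]), array([ 0.455, -0.166])]
foot_orange [191. 243.] 0.93 [array([ 0.54 , -0.175]), array([ 0.648, -0.164])]
foot_blue [193. 241.] 0.9 [array([ 0.536, -0.17 ]), array([ 0.645, -0.16 ])]
foot_blue [270. 185.] 0.86 [array([0.412, 0.007]), array([ 0.546, -0.019])]
foot_blue [280. 249.] 0.78 [array([0.579, 0.001]), array([ 0.679, -0.024])]
mat [190. 242.] 0.57 [array([ 0.538, -0.177]), array([ 0.646, -0.166])]
mat [150. 251.] 0.51 [array([ 0.548, -0.26 ]), array([ 0.654, -0.231])]
spare [356. 224.] 0.88 [array([0.541, 0.17 ]), array([0.648, 0.111])]
0.6
```

View pics/t.png

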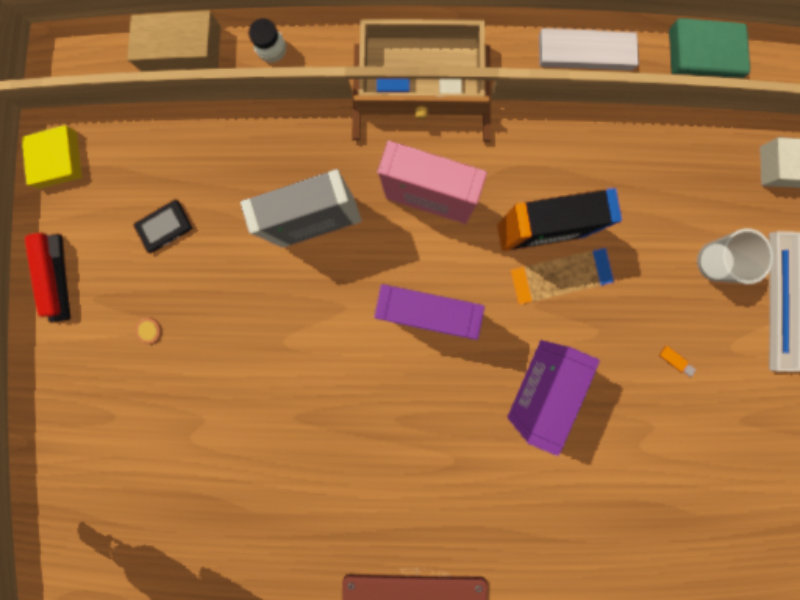

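View pics/s.png

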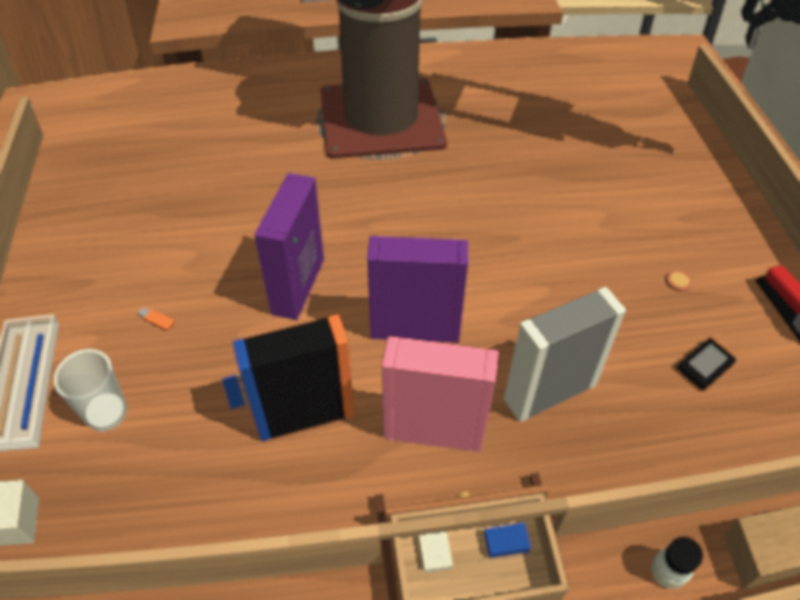

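The top view shows the black drive around (562,218) of 800x600, orange end left (+y), with the mat below it around (563,275). Pink and purple decoys stand to the left and below, and the grey spare is at (300,210). I'll enlarge crops to pick corners.

Run:
```python
import cv2,numpy as np
for f,(x,y) in {'top1':(312,112),'side1':(136,196)}.items():
    a=cv2.imread(f'pics/{f}.png')[y:y+75,x:x+100]
    a=cv2.resize(a,(800,600),interpolation=cv2.INTER_CUBIC); a=np.clip(a*1.4,0,255).astype('uint8')
    for k in range(0,100,10):
        cv2.putText(a,str(x+k),(k*8,10),0,.35,(255,255,255));cv2.line(a,(k*8,0),(k*8,600),(255,255,255) if 0 else (200,200,200),1) if k%20==0 else 0
    for k in range(0,75,20):
        cv2.putText(a,str(y+k),(0,k*8+10),0,.35,(255,255,255));cv2.line(a,(0,k*8),(800,k*8),(200,200,200),1)
    cv2.imwrite(f'pics/{f}_z.png',a)
```

```text
(no output)
```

View pics/top1_z.png

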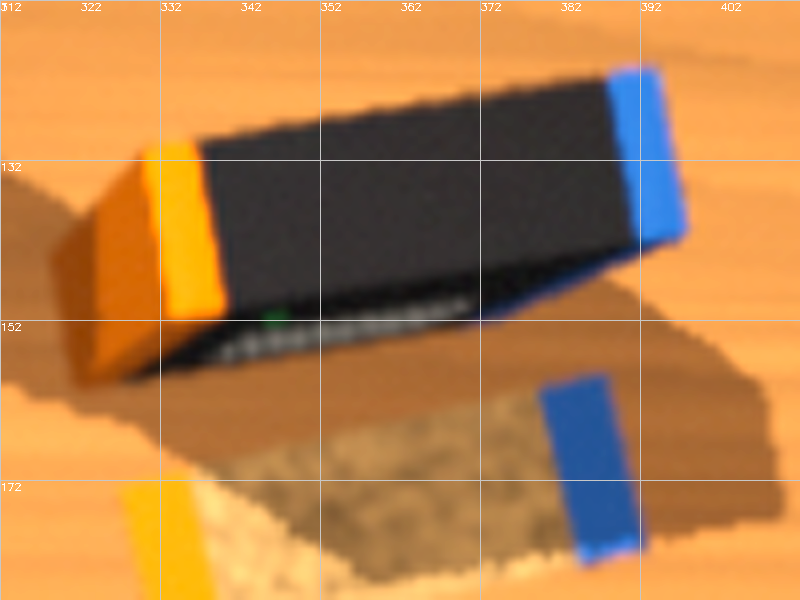

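View pics/side1_z.png

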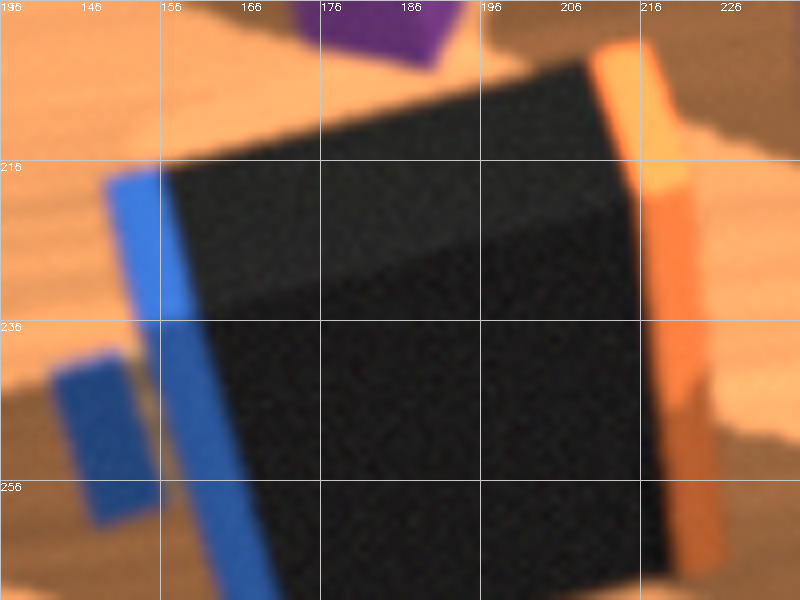

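Corners read in the crops. In the top view, the drive's top face is near (330,131), (333,152), (394,120), (398,141). The mat's blue stripe is at (379-392,159-182) and its orange stripe at (327-340,171-194). The side view agrees in layout.

```bash
cat > fit.py <<'E'
from h import *
from scipy.optimize import least_squares
def fit(obs,cc,z0,x0):
    # obs: cam -> list of ((px),(model xyz)) ; pose x,y,yaw (+per fit)
    def res(p):
        c,s=np.cos(p[2]),np.sin(p[2]);r=[]
        for n,l in obs.items():
            for px,m in l:
                X=[p[0]+c*m[0]-s*m[1],p[1]+s*m[0]+c*m[1],m[2]+z0]
                r+=list(proj(cc[n],X)[0]-px)
        return np.array(r)
    f=least_squares(res,x0,loss='soft_l1'); return f.x,res(f.x).reshape(-1,2)
E
python3 - <<'E'
from fit import *
cc={n:shot(n) for n in('top','side')}
T=lambda x,y:(312+x/8-.44,112+y/8-.44)
S=lambda x,y:(136+x/8-.44,196+y/8-.44)
X,Y,H=.02,.06,.16
dt=[(T(145,150),(X,Y,H)),(T(172,318),(-X,Y,H)),(T(660,67),(X,-Y,H)),(T(688,235),(-X,-Y,H)),(T(50,255),(X,Y,0)),(T(78,387),(-X,Y,0))]
ds=[(S(105,182),(-X,-Y,H)),(S(145,318),(X,-Y,H)),(S(650,40),(-X,Y,H)),(S(690,185),(X,Y,H)),(S(725,570),(X,Y,0))]
for nm,o in (('both',{'top':dt,'side':ds}),('top',{'top':dt}),('side',{'side':ds})):
    p,r=fit(o,cc,0,[.6,-.16,.1]); print('drive',nm,np.round(p,4),np.round(np.degrees(p[2]),1)); print(np.round(r,1).tolist())
U=lambda x,y:((x+.5)*.64-.5,(y+.5)*.64-.5)
pts=[T(540,388),T(608,375),T(645,548),T(582,565),T(120,488),T(190,470),U(519,303),U(531,299)]
print(np.round([atz(cc['top'],p,0)[:2] for p in pts],4).tolist())
ps=[S(50,375),S(122,350),S(165,500),S(98,530)]
print(np.round([atz(cc['side'],p,0)[:2] for p in ps],4).tolist())
x,y=.025,.07
mt=list(zip(pts[:6],[(x,-.05,0),(x,-y,0),(-x,-y,0),(-x,-.05,0),(x,y,0),(x,.05,0)]))
ms=list(zip(ps,[(-x,-y,0),(-x,-.05,0),(x,-.05,0),(x,-y,0)]))
for nm,o in (('both',{'top':mt,'side':ms}),('top',{'top':mt}),('side',{'side':ms})):
    p,r=fit(o,cc,0,[.53,-.19,.1]); print('mat',nm,np.round(p,4),np.round(np.degrees(p[2]),1)); print(np.round(r,1).tolist())
E
```

```text
drive both [ 0.5963 -0.1715  0.1737] 9.9
[[-0.6, -0.9], [-0.2, 0.2], [0.1, -0.5], [0.6, 0.3], [-0.5, -0.8], [-1.0, 0.5], [-1.0, -0.9], [-1.7, 0.8], [-0.7, -0.3], [0.5, -0.7], [0.7, -0.2]]
drive top [ 0.5959 -0.172   0.1782] 10.2
[[-0.4, -0.6], [0.2, 0.5], [0.3, -0.5], [0.9, 0.3], [-0.3, -0.5], [-0.7, 0.8]]
drive side [ 0.5969 -0.1707  0.1709] 9.8
[[-0.5, -0.8], [-1.3, 1.0], [-0.1, -0.0], [1.0, -0.3], [1.1, 0.1]]
[[0.5693, -0.2467], [0.5733, -0.266], [0.5254, -0.2764], [0.5205, -0.2586], [0.5398, -0.1299], [0.5451, -0.1491], [0.4935, -0.1422], [0.4993, -0.1591]]
[[0.526, -0.2753], [0.5208, -0.2567], [0.5674, -0.2464], [0.5739, -0.2632]]
mat both [ 0.5326 -0.2031  0.2416] 13.8
[[-0.5, 0.2], [-0.4, -0.2], [0.3, 0.2], [-0.4, 0.1], [-0.3, -0.2], [-0.3, 0.1], [-0.8, -0.3], [-0.4, -0.1], [0.4, 0.6], [-0.9, -0.0]]
mat top [ 0.5327 -0.2037  0.2421] 13.9
[[-0.2, 0.2], [-0.1, -0.2], [0.5, 0.1], [-0.2, 0.0], [-0.0, -0.2], [0.0, 0.0]]
mat side [ 0.5325 -0.2021  0.2443] 14.0
[[-0.4, -0.3], [0.0, -0.2], [0.9, 0.5], [-0.4, -0.1]]
```

Measured poses:

| Item | x (m) | y (m) | Yaw (deg) |
|---|---|---|---|
| Drive | 0.596 | -0.172 | 10 |
| Mat | 0.5326 | -0.203 | 13.9 |

The blue foot to orange stripe distance is about 123 mm, against 120 expected. That means turning about +36°, then -32°. Next I'll check reachability and move above the drive for a close look.

```bash
cat >> h.py <<'E'
from scipy.spatial.transform import Rotation as Ro
ZG=.29   # TCP height above the drive's underside along its axis
MAT=np.array([.5326,-.2035,np.radians(13.85)])
def yax(yaw): return np.array([-np.sin(yaw),np.cos(yaw)])
SG=-1
def pose(foot,end,yaw,tilt=0,dz=0,zg=ZG):
    """TCP pose with drive's foot 'end' (+1 orange, -1 blue) at foot(xy), yaw, tipped by tilt onto that end."""
    Rd=(Ro.from_euler('z',yaw)*Ro.from_euler('x',-end*tilt)).as_matrix()
    p=np.array([foot[0],foot[1],dz])+Rd@np.array([0,-end*.06,zg])
    Rt=Rd@np.array([[0,SG,0],[SG,0,0],[0,0,-1.]])
    return p,Rt
E
python3 - <<'E'
import h; from h import *
D=np.array([.5962,-.1717]);yw=.174
fb=D-.06*yax(yw); to=MAT[:2]+.06*yax(MAT[2]); d=to-fb; y1=np.arctan2(-d[0],d[1]); print(np.degrees(y1),np.linalg.norm(d))
t=np.radians(12)
for s in(-1,1):
    h.SG=s
    for a in [(D+.06*yax(yw)*-1,-1,yw,0,.13),(fb,-1,yw),(fb,-1,yw,t),(fb,-1,y1,t),(fb,-1,y1),(to,1,y1,t),(to,1,MAT[2],t),(to,1,MAT[2])]:
        q=kinematics.inverse_kinematics(*pose(*a)); print(s,None if q is None else np.round(q,2))
h.SG=-1
arm.goto(*pose(fb,-1,yw,0,.13)); c=shot('wrist','w1.png'); print(arm.get_time(), np.round(-np.array(c['R']).T@c['t'],3))
X,Y=.02,.06
R=Ro.from_euler('z',yw).as_matrix()
a=cv2.imread('pics/w1.png')
for z in(.16,0):
    P=[np.r_[D,0]+R@np.array([x,y,z]) for x,y in((X,Y),(X,-Y),(-X,-Y),(-X,Y))]
    px=proj(c,P); print(np.round(px,1).tolist()); cv2.polylines(a,[np.int32(np.round(px))],True,(0,255,0),1)
cv2.imwrite('pics/w1z.png',cv2.resize(a,(800,600)))
E
```

```text
45.92268169781187 0.12298167710243126
-1 [-0.41  0.2   1.52 -0.    1.42  2.56]
-1 [-0.41  0.31  1.64 -0.    1.19  2.56]
-1 [-0.53  0.41  1.5   0.16  1.36  2.4 ]
-1 [-0.5   0.44  1.46  0.06  1.44  1.83]
-1 [-0.46  0.25  1.71 -0.    1.18  1.88]
-1 [-0.4   0.05  1.93 -0.09  0.96  1.99]
-1 [-0.37  0.09  1.9  -0.2   1.05  2.62]
-1 [-0.5   0.2   1.78 -0.    1.17  2.4 ]
1 [-0.41  0.2   1.52 -0.    1.42 -0.58]
1 [-0.41  0.31  1.64 -0.    1.19 -0.58]
1 [-0.53  0.41  1.5   0.16  1.36 -0.75]
1 [-0.5   0.44  1.46  0.06  1.44 -1.31]
1 [-0.46  0.25  1.71 -0.    1.18 -1.26]
1 [-0.4   0.05  1.93 -0.09  0.96 -1.15]
1 [-0.37  0.09  1.9  -0.2   1.05 -0.52]
1 [-0.5   0.2   1.78 -0.    1.17 -0.74]
3.7417 [ 0.61  -0.248  0.39 ]
[[233.6, 259.7], [229.9, 113.0], [285.2, 113.1], [281.3, 259.7]]
[[242.4, 196.2], [241.1, 102.9], [274.0, 102.9], [272.6, 196.2]]
```

View pics/w1z.png

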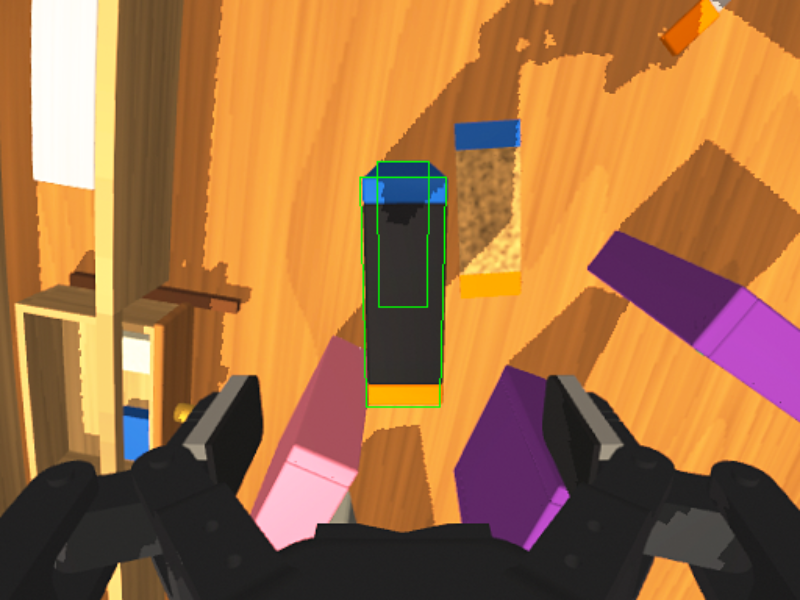

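The wrist view shows the predicted drive outline (top face about (361,177)-(441,406)) matching within about a pixel. The mat is at about (455-521,120-297). I'll refine the mat from this view, then flip the wrist half a turn to keep joint 6 away from its limit.

```bash
sed -i 's/^SG=-1/SG=1/' h.py
python3 - <<'E'
from fit import *
c=shot('wrist')
U=lambda x,y:((x+.5)*.64-.5,(y+.5)*.64-.5)
pts=[U(455,124),U(519,119.5),U(521,145),U(457,150),U(459,297.5),U(520.5,293),U(520.5,272),U(460,277)]
x,y=.025,.07
print(np.round([atz(c,p,0)[:2] for p in pts],4).tolist())
m=[(x,-y,0),(-x,-y,0),(-x,-.05,0),(x,-.05,0),(x,y,0),(-x,y,0),(-x,.05,0),(x,.05,0)]
p,r=fit({'w':list(zip(pts,m))},{'w':c},0,[.53,-.2,.24]);print(np.round(p,4),np.degrees(p[2]));print(np.round(r,1).tolist())
D=np.array([.5962,-.1717]);yw=.174; fb=D-.06*yax(yw)
arm.goto(*pose(fb,-1,yw,0,.06)); c=shot('wrist','w2.png'); print(arm.get_time(),np.round(arm.get_wrist_force(),2))
a=cv2.imread('pics/w2.png')
R=Ro.from_euler('z',yw).as_matrix();X,Y=.02,.06
P=[np.r_[D,0]+R@np.array([x,y,.16]) for x,y in((X,Y),(X,-Y),(-X,-Y),(-X,Y))]
px=proj(c,P); cv2.polylines(a,[np.int32(np.round(px))],True,(0,255,0),1)
R=Ro.from_euler('z',p[2]).as_matrix()
P=[np.r_[p[:2],0]+R@np.array([x,y,0]) for x,y in((.025,.07),(.025,-.07),(-.025,-.07),(-.025,.07))]
cv2.polylines(a,[np.int32(np.round(proj(c,P)))],True,(0,255,0),1)
cv2.imwrite('pics/w2z.png',cv2.resize(a,(800,600)))
E
```

```text
[[0.5721, -0.265], [0.5247, -0.277], [0.5187, -0.2589], [0.5667, -0.2464], [0.5405, -0.1291], [0.4902, -0.142], [0.4947, -0.1598], [0.5434, -0.1468]]
[ 0.5313 -0.2032  0.2402] 13.759853147644513
[[-0.0, -0.3], [0.8, 0.0], [-0.4, 1.0], [-0.7, 0.3], [1.2, 0.0], [-0.3, 0.5], [-0.2, -0.7], [0.1, -1.4]]
6.4917 [-0.17 -0.58  0.61]
```

View pics/w2z.png

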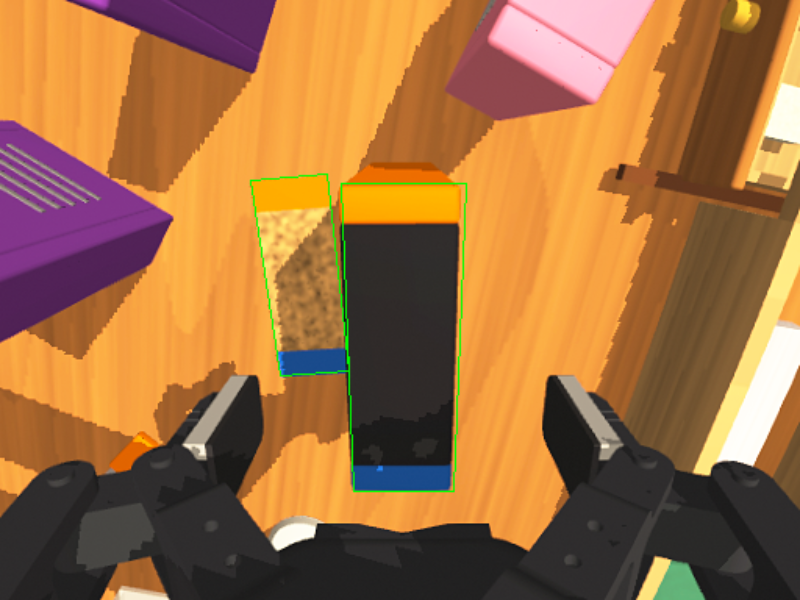

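The outline is about 1.5 mm too far toward the drive's +x at the orange end and the ends match. The mat fits well. I'll shift the drive estimate 1 mm and grasp.

```bash
sed -i 's/^MAT=.*/MAT=np.array([.532,-.2033,.2405])/' h.py
cat >> h.py <<'E'
YW=.174; D=np.array([.5952,-.1719]); FB=D-.06*yax(YW)
def st(s=''): print(s,round(arm.get_time(),2),'F',np.round(arm.get_wrist_force(),1),'M',np.round(arm.get_ft_torque(),2),'w',round(arm.get_grip_width(),4))
def go(rate=.1,**k):
    p,R=pose(**k); 
    return arm.line_to(p,rate=rate,attitude=R)
E
python3 - <<'E'
from h import *
go(foot=FB,end=-1,yaw=YW); st('down')
grasp(); st('grasped'); print(np.round(arm.get_eef_pos()-pose(FB,-1,YW)[0],4))
# small trial tip
for t in (2,4): go(.06,foot=FB,end=-1,yaw=YW,tilt=np.radians(t),dz=-.0003*t/2); st(t)
E
```

```text
down 7.24 F [0.5 0.  0.7] M [-0.    0.03  0.04] w 0.0855
grasped 7.73 F [-0.9  0.4  3. ] M [-0.1   0.07  0.03] w 0.0395
[ 0.0003 -0.0002  0.0008]
2 8.06 F [-0.7  4.6  5.6] M [ 0.49  0.1  -0.01] w 0.0393
4 8.38 F [-0.9  4.1  7.2] M [0.61 0.15 0.02] w 0.0396
```

```bash
cat >> h.py <<'E'
TO=MAT[:2]+.06*yax(MAT[2]); _d=TO-FB; Y1=np.arctan2(-_d[0],_d[1])
E
python3 - <<'E'
from h import *
print(np.degrees(Y1),np.linalg.norm(TO-FB))
for t in (8,12): go(.08,foot=FB,end=-1,yaw=YW,tilt=np.radians(t),dz=-.0005); st(t)
c=shot('side','s2.png'); t=np.radians(12)
for y in np.linspace(YW,Y1,5)[1:3]: go(.06,foot=FB,end=-1,yaw=y,tilt=t,dz=-.0005); st(np.degrees(y)); 
c2=shot('side','s3.png')
a=np.hstack([cv2.resize(c['image'][180:330,110:243,::-1],(399,450),interpolation=2),cv2.resize(c2['image'][180:330,110:243,::-1],(399,450),interpolation=2)])
print(np.round(proj(c,np.r_[FB,0]),1))
cv2.imwrite('pics/s23.png',a)
E
```

```text
45.62997826459367 0.12293500673397584
8 8.79 F [-0.1  3.8  6.2] M [0.6  0.05 0.02] w 0.0395
12 9.2 F [1.5 4.2 6.1] M [ 0.57 -0.11  0.06] w 0.0394
18.88459379260566 9.56 F [-0.3  1.5  4.4] M [ 0.18 -0.07  0.06] w 0.0395
27.799721949934995 9.87 F [-1.   1.2  5.4] M [-0.02 -0.11  0.08] w 0.0394
[[164.4 273.9]]
```

View pics/s23.png

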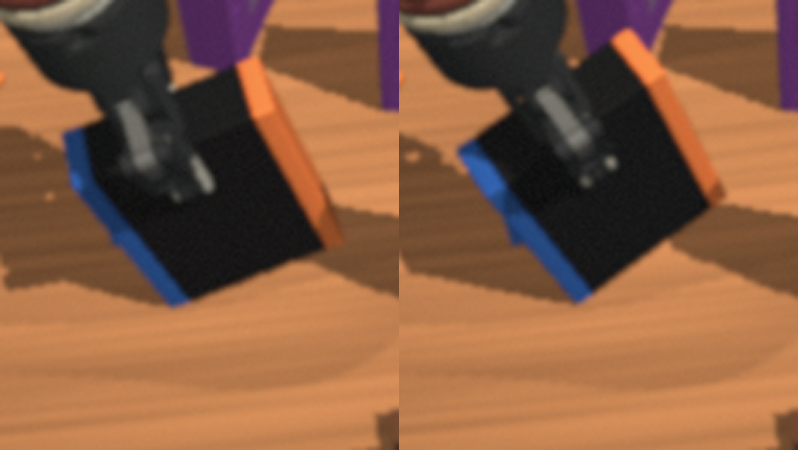

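Both frames show the drive tipped on its blue end (blue corner about (180,305), then (580-399,302)) with the orange end swinging over. The pivot stays put and there are about 5 N of contact. Continuing the swing and setting down.

Run:
```python
from h import *
t=np.radians(12)
for y in np.linspace(YW,Y1,5)[3:]: go(.06,foot=FB,end=-1,yaw=y,tilt=t,dz=-.0005); st(np.degrees(y))
for k in (8,4,0): go(.08,foot=FB,end=-1,yaw=Y1,tilt=np.radians(k),dz=-.0005); st(k)
arm.hold(.4); st('flat')
def ov(n,c,a):
    R=Ro.from_euler('z',Y1).as_matrix();X,Y=.02,.06; C=np.r_[FB+.06*yax(Y1),0]
    for z in(.16,0):
        P=[C+R@np.array([x,y,z]) for x,y in((X,Y),(X,-Y),(-X,-Y),(-X,Y))]
        cv2.polylines(a,[np.int32(np.round(proj(c,P)*4))],True,(0,255,0),1)
    R=Ro.from_euler('z',MAT[2]).as_matrix()
    P=[np.r_[MAT[:2],0]+R@np.array([x,y,0]) for x,y in((.025,.07),(.025,-.07),(-.025,-.07),(-.025,.07))]
    cv2.polylines(a,[np.int32(np.round(proj(c,P)*4))],True,(255,255,0),1)
o=[]
for n,(x,y) in (('top',(310,110)),('side',(140,175))):
    c=shot(n,n+'4.png'); a=np.ascontiguousarray(cv2.resize(c['image'][:,:,::-1],None,fx=4,fy=4,interpolation=2)); ov(n,c,a); o.append(a[y*4:y*4+460,x*4:x*4+400])
cv2.imwrite('pics/m4.png',np.hstack(o))
```

```text
36.71485010726433 10.22 F [0.5 0.7 5.5] M [-0.14 -0.23  0.13] w 0.0393
45.62997826459367 10.53 F [0.3 0.1 5.8] M [-0.14 -0.27  0.09] w 0.0398
8 10.94 F [-0.9  1.   5.1] M [-0.16 -0.31  0.04] w 0.0393
4 11.35 F [-2.4  2.5  7. ] M [-0.05 -0.05  0.07] w 0.0394
0 11.76 F [ 2.2 -1.7  8.2] M [0.15 0.27 0.08] w 0.0392
flat 12.16 F [ 1.7 -1.5  9.4] M [0.12 0.24 0.08] w 0.0395
```

View pics/m4.png

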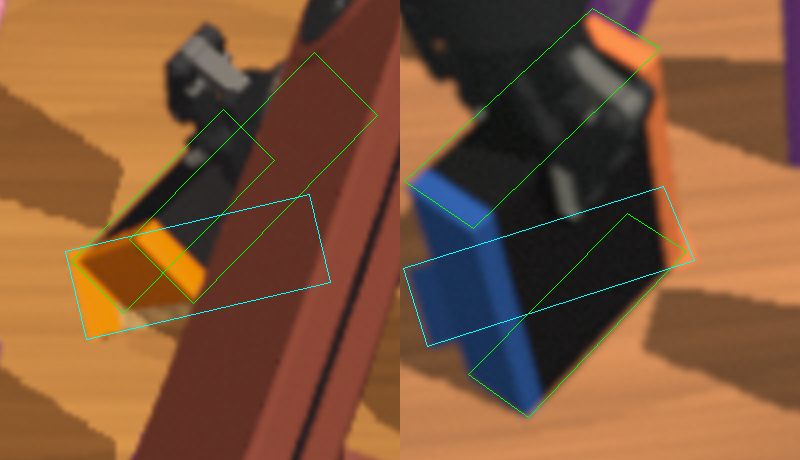

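The orange end is set flat on the orange stripe: the bottom edge midpoint is about (100,286) in the left panel, and the stripe centre about (94,291). Both panels agree with the model. Now the second step, pivoting on the orange end.

Run:
```python
from h import *
FO=FB+.12*yax(Y1); FO2=FO+.5*(TO-FO); Y2=MAT[2]; T=np.radians; print(np.round(TO-FO,4))
for k in (4,8,12): go(.08,foot=FO,end=1,yaw=Y1,tilt=T(k),dz=-.0005); st(k)
for s in (.25,.5,.75,1): go(.06,foot=FO+s*(FO2-FO),end=1,yaw=Y1+s*(Y2-Y1),tilt=T(12),dz=-.0005); st(s)
shot('side','s5.png')
for k in (8,4,0): go(.08,foot=FO2,end=1,yaw=Y2,tilt=T(k),dz=-.0004); st(k)
arm.hold(.3); st('flat')
a=cv2.imread('pics/s5.png')[170:320,100:250]
b=shot('side','s6.png')['image'][170:320,100:250,::-1]
cv2.imwrite('pics/s56.png',cv2.resize(np.hstack([a,b]),(800,400),interpolation=2))
```

```text
[-0.0021  0.0021]
4 12.67 F [ 3.4 -3.6  6. ] M [-0.54 -0.26  0.07] w 0.0392
8 13.07 F [ 2.3 -2.3  6.5] M [-0.54 -0.23  0.02] w 0.0394
12 13.48 F [ 1.5 -3.3  6.6] M [-0.54 -0.24 -0.01] w 0.0393
0.25 13.78 F [ 1.  -2.5  6.9] M [-0.38 -0.04 -0.09] w 0.0394
0.5 14.07 F [ 0.7 -2.4  7.6] M [-0.22  0.03 -0.15] w 0.0396
0.75 14.36 F [ 0.6 -0.7  9.3] M [-0.21 -0.03 -0.14] w 0.0395
1 14.65 F [ 1.  -1.3  8.4] M [-0.12 -0.03 -0.12] w 0.0393
8 15.11 F [ 0.7 -1.3  8.8] M [-0.01 -0.27 -0.07] w 0.0391
4 15.52 F [ 2.  -2.7  7.9] M [-0.03 -0.28 -0.09] w 0.0397
0 15.93 F [ 0.7 -0.6  9.6] M [-0.09 -0.12  0.03] w 0.0392
flat 16.23 F [ 2.7 -0.9  9.8] M [-0.22 -0.16 -0.05] w 0.0395
```

View pics/s56.png

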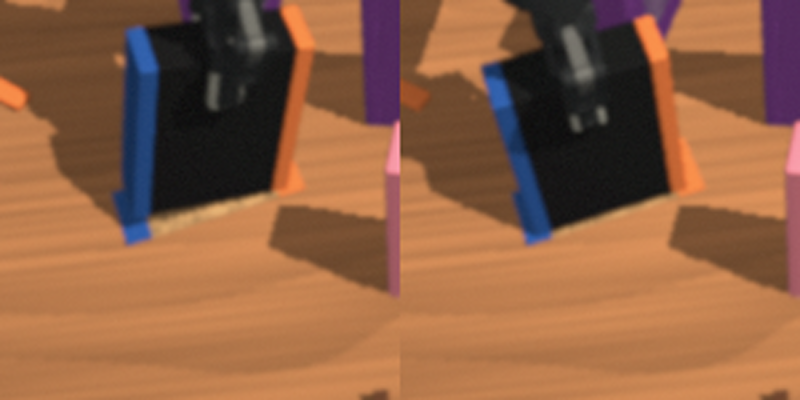

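The left panel shows the drive tipped on its orange end. The right panel shows it standing with the blue end on the blue stripe (about (538,235)). Releasing, retreating, and verifying with an overlay of the target.

Run:
```python
from h import *
release(); p=arm.get_eef_pos(); p[2]+=.13; arm.line_to(p,rate=.12); st('up')
w=shot('wrist','w7.png'); arm.movej([1.1,.22,1.526,0,1.395,-.126]); st('home')
def ov(c,a,f):
    R=Ro.from_euler('z',MAT[2]).as_matrix(); C=np.r_[MAT[:2],0]
    for z,X,Y,col in((.16,.02,.06,(0,255,0)),(0,.025,.07,(255,0,255))):
        P=[C+R@np.array([x,y,z]) for x,y in((X,Y),(X,-Y),(-X,-Y),(-X,Y))]
        cv2.polylines(a,[np.int32(np.round((proj(c,P)+.5)*f))],True,col,1)
o=[]
for c,(x,y) in ((shot('top','t7.png'),(310,120)),(shot('side','s7.png'),(120,180))):
    a=np.ascontiguousarray(cv2.resize(c['image'][:,:,::-1],None,fx=4,fy=4,interpolation=2)); ov(c,a,4); o.append(a[y*4:y*4+400,x*4:x*4+400])
cv2.imwrite('pics/m7.png',np.hstack(o))
a=np.ascontiguousarray(cv2.resize(w['image'][:,:,::-1],None,fx=1.5625,fy=1.5625)); ov(w,a,1.5625); cv2.imwrite('pics/w7z.png',a)
```

```text
up 18.02 F [0.  0.5 0.5] M [-0.02 -0.01  0.01] w 0.0852
home 21.07 F [ 0.9  0.3 -0.4] M [0.03 0.02 0.07] w 0.0852
```

View pics/m7.png

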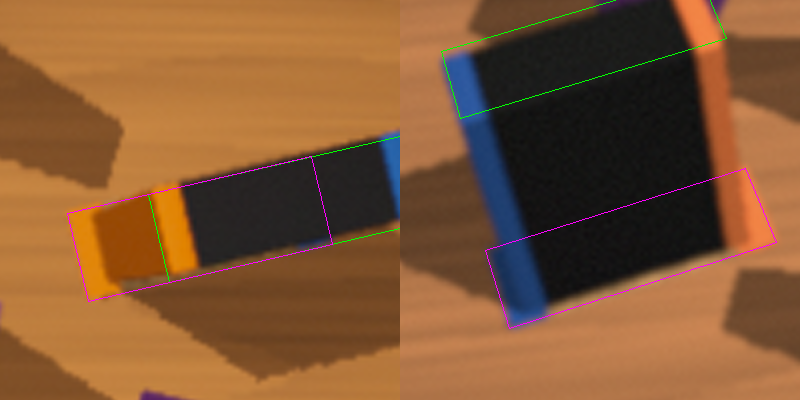

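View pics/w7z.png

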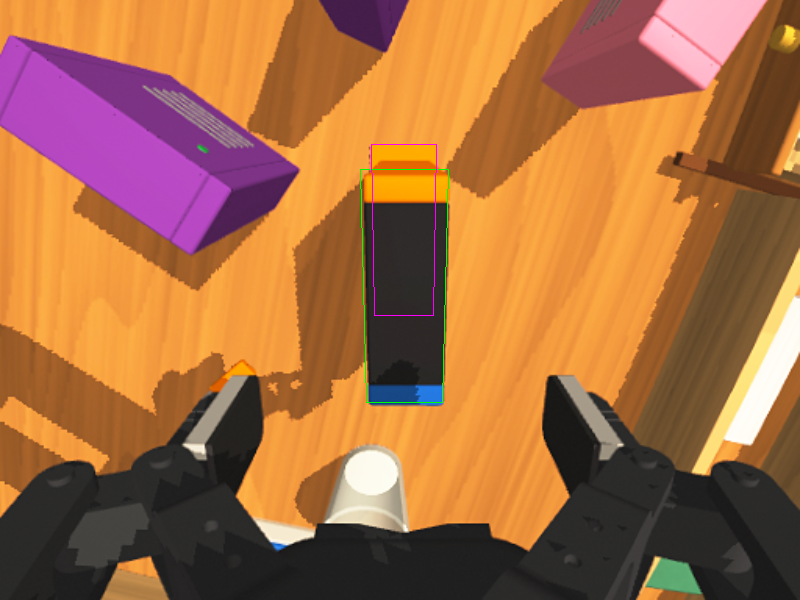

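The drive stands upright, released, and square on the mat, within about 2 mm of the target outline in all three views. Its orange foot is on the orange stripe and its blue foot on the blue one. Handing in.

```bash
python3 -c "
from h import *
order.job_done(); print(arm.get_time())"
```

```text
the job is handed in; nothing more can be done
the job is handed in; nothing more can be done
```

The drive stands upright and square on its cork mat, with the orange end on the orange stripe and the blue end on the blue. I handed the job in at about 21 s of the 40 s.

**What I did:** I gripped the drive near its top and tipped it 12° onto the blue end. I turned it about 36° and set it down flat with the orange end on the orange stripe. Then I tipped it 12° onto the orange end, turned it back about 32°, set it down, let go, and moved the arm back to its start pose.

**Last checks:**
- **Position:** the final top, side and wrist pictures put it within about 2 mm of the target outline.
- **Forces:** the largest force I read was about 10 N. The readings showed a steady downward press at every stop, so it was not lifted clear.
- **Spare and look-alikes:** I planned the moves to stay clear of the spare and the pink and purple look-alikes. I did not measure their positions again at the end.

**What disagreed:**
- **Distance:** I measured 123 mm from the blue foot to the orange stripe, where the drive is 120 mm long. The orange foot therefore landed about 3 mm short of the stripe's middle.
- **Orange pivot:** because of that, I let it creep about 1.5 mm during the second swing instead of keeping it fixed.
- **Mat length:** the mat measured about 140 mm over its stripes, not the stated 130 mm.

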